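Change a carver's bench machine from grinding to honing

TASK

Change the bench machine over from grinding to honing. Bring the reversing switch's lever from the side it leans to up to its centre off position and leave it there at least three seconds for the wheel to run down; only then, still switched off, thread the loose rest bar from the leather wheel's outer side through both support arms until its collar is against the outer arm. Finally throw the lever fully over to the other side and let go; do not disturb the other tools, the mallet or the carving.

Things in the scene. Friction and masses are not known exactly. Their poses are not given: they have to be found in the camera images.
- lever (a joint): Angle (rad) of the reversing switch's lever: 0 = straight up = centre off; about -0.7 = leaning to the switch's -y side (grinding; it starts there); about +0.7 = leaning to its +y side (honing). All three are spring detents: the lever snaps to the nearest (tipping points at +-0.35) and stays there by itself; about 4 N at the ball moves it on. End stops at +-0.78.
- lever_ball (a point): Centre of the black plastic ball, 30 mm across, at the end of the switch lever, 100 mm from its pivot; 180 mm above the bench at centre off, about 156 mm at either side. Below the ball the lever is a 10 mm round steel rod for 40 mm, then a flat bar 16 mm wide. The ball swings in an upright plane 15 mm in front of the box's face.
- lever_pivot (a point): The lever's pivot, 80 mm above the bench. Fixed axes, the switch's own: x from the lever's plane back into the box, along the pivot axis; y level, to the honing side; z up.
- switch: Reversing drum switch: grey steel box fixed to the bench, 90 mm deep (x), 104 mm wide (y), 120 mm tall, lever on its front (-x) face, foot plate 110 x 130 mm. Origin on the bench under its centre.
- bar_grip (a point): Middle of the black grip of the loose rest bar, on the bar's axis: the place to hold it. x points along the bar to its tip. The grip is round, 24 mm in diameter, 80 mm long. At the start the bar lies level, its axis 60 mm above the bench. It weighs about 0.13 kg and balances 65 mm in front of this point.
- bar_collar (a point): Centre of the front face of the bar's steel collar (26 mm in diameter, 8 mm thick), on the bar's axis, 48 mm in front of bar_grip. From it runs the steel bar, 14 mm in diameter and 135 mm long, its last 8 mm tapered to 6 mm.
- bar_tip (a point): Tip of the rest bar, on its axis, 135 mm in front of the collar's face.
- vrest: Wooden V-rest fixed to the bench, in which the bar lies at the start: 135 mm long (x, pointing as the bar does, roughly to the robot's left), 56 mm wide, 67 mm tall, two open V notches. It carries only the steel part; the bar's grip overhangs at its -x end with only the bench below. Origin on the bench under its centre.
- outer_hole (a point): Mouth of the 17 mm hole in the outer support arm, at the arm's outer face, 215 mm above the bench. Fixed axes, the machine's own: y, level, is the direction in which the bar is threaded, along the line of both holes; z up. Each arm is a grey plate 12 mm thick, 40 mm wide, its top 25 mm above the hole's centre; nothing near stands higher.
- inner_hole (a point): Middle of the 17 mm hole in the inner support arm, next to the motor: 113 mm along y from outer_hole, on the same level line. With the bar fully home its tip stands 16 mm out of this arm.
- machine: Bench machine like a double-ended grinder, fixed: at its -y end a leather wheel (150 mm in diameter, 45 mm wide, its top 30 mm below the holes' line) between the two support arms, then a grey motor, then a guarded stone at its +y end; base 160 mm (x) by 405 mm (y). Origin on the bench, 152 mm along y from the outer arm's outer face.
- gouge_long: Bystander: carving gouge with dark wood handle lying on the bench, 220 mm long, 26 mm thick; origin on the bench under the handle's front end.
- gouge_short: Bystander: shorter, broader gouge, 190 mm long, 24 mm thick; origin on the bench under the handle's front end.
- mallet: Bystander: wooden carver's mallet lying on the bench, head 75 x 110 x 70 mm, handle 190 mm long; origin on the bench under the head.
- carving: Bystander: relief-carved wooden panel, 190 x 260 mm, 23 mm thick, fixed to the bench; origin under its centre.
Things that resemble listed ones, but are neither listed nor needed, are in the scene too. What is shaped like the part that bears bar_grip but blue is not meant.

How it is judged:
By the outcome, as a careful person would: the job done as asked, in the order asked, and still so for the second after the job is handed in, with the robot touching nothing.
It also fails if it takes over 61 s, if anything falls off the work surface, if the arm or the gripper's body presses on something with over 40 N, if the wrist force passes 120 N, or if a joint passes its speed limit or range.

ROBOT

A 6-joint arm with a two-finger parallel gripper is mounted at the origin on the work surface. World frame = base frame: x ahead of the robot, y to its left, z up, the work surface at z = 0. Lengths are in mm, angles in rad, forces in N, time in s.
With the tool pointing down it reaches from about 300 to 850 mm from the base axis. Payload 5.4 kg.
Tool frame: the origin (TCP) lies at the very end of the fingers, on their centre line; the grasp point (between the pads) lies 19 mm behind it; z points along the fingers, y is the line along which they close (so a half turn about z gives the same grasp; the last joint's range is limited). The gripper opens to 85 mm and grips with 20 to 120 N. Pads are 22 mm wide; open, the fingers measure 114 mm over their backs; the gripper's body (76 mm by 85 mm) begins 54 mm behind the grasp point. The pads swing forward as they close: fully open they stand 13 mm farther back than shut.
Start: joints at [-1.436, 0.158, 1.597, -0, 1.386, -0.21], TCP at [194.331, -541.149, 231.299] pointing down, gripper open.
Joint ranges: [-2.91, 2.91], [-0.94, 2.29], [0.18, 2.7], [-1.29, 4.43], [0.17, 2.64], [-3, 3]. Speed limits (rad/s): [2.57, 2.57, 3.14, 3.14, 3.14, 3.14].

INTERFACE

Orientations are given as a rotation vector (axis times angle).
In Python, from station import sense, camera, camera_info, job_done gives the robot as it stands.
- The arm moves only by the shell command python3 -m crank 'ROWS' [FORCE]. ROWS is text: rows parted by semicolons, each of 7 numbers parted by spaces: the opening in per cent of the stroke, from 0 (shut) to 100 (fully open), then the shift along the world's x, y, z in cm, then the turn, a rotation vector about the world's x, y, z in degrees. A call has 1 to 12 rows; each row is the pose to reach, as a shift and turn from the pose commanded when the call began; what a row does not reach only later rows make up. A row lasts 1/12 s, in which the tool goes at most 41.7 mm and 7.16 degrees, less where a joint would pass 70% of its speed; a pose out of reach is approached as far as the arm can. A call with a gripper value outside its range is refused whole. The fingers move at their own pace and stop on an object; FORCE is the grip in N (left out, the last holds). Time passes only in rows, so rows that repeat a pose let the fingers close. It gives the time, the measured TCP pose, the force, the opening and the grip force at its end, in the units of the state.
- sense(): the state, without advancing time (a new reading comes with each control period).
- camera(name): name is "side" or "top" or "wrist"; returns the picture (400x640x3 uint8, red, green, blue); there is no depth.
- camera_info(name): a dict with "vfov" (degrees; the focal length in pixels is half the picture's height over the tangent of half this angle, whatever the lens; pixels are square), "cx", "cy" (the principal point, pixels), "distortion" ([k1, k2, p1, p2, k3] as OpenCV has them; the pictures are not rectified), "rvec" (rotation vector, rad) and "tvec" (3), from world to camera coordinates, as OpenCV has them; the wrist camera has in their place "T_tool_cam" (4x4, takes a point from camera to tool coordinates, whose origin is the TCP and whose axes are the flange's). Camera axes: x right, y down, z forward; pixel columns grow to the right and rows downward; lengths in mm; the calibration is good to about 2 mm. A picture is of the moment at which its call begins: read the wrist's pose just before it. camera_info takes no time and is no camera call.
- job_done(): hands the job in; it is judged then, once.
The state is a dict: "clock": time; "qpos": joint angles; "qd": joint speeds; "tau": joint torques, N m; "tool_pos": TCP position; "tool_rot": TCP orientation; "contact_force": force on the tool from outside, world axes, zero at the start; "wrist_torque": the same for the moment, N m; "grip_width": finger opening in mm; "gripper_force": force on a finger pad.
Only numpy, scipy, OpenCV 4.12 (cv2) and the standard library are available. Lean on these libraries where they do the work, as an engineer would, in place of code of your own. Each camera call takes 0.05 s, during which the arm holds its last target. There are 200 camera calls.

## Working session

There is one attempt and no reset: what is moved stays moved. The work goes in short steps, Python scripts to look and compute and a shell command to move; the robot and the scene stay as the last step left them, time stands still between calls to the robot, and variables do not carry over. Pictures are saved under pics/ and viewed, at most 10 in all, crops included, and the job is handed in when it is done.

```bash
ls; mkdir -p pics; cat > h.py <<'E'
import numpy as np,cv2
from station import sense,camera,camera_info
def K(n):
    i=camera_info(n);f=200/np.tan(np.radians(i["vfov"])/2)
    return np.array([[f,0,i["cx"]],[0,f,i["cy"]],[0,0,1]]),np.array(i["distortion"],float),i
def pose(n,s=None):
    k,d,i=K(n)
    if "rvec" in i and n!="wrist":
        R=cv2.Rodrigues(np.array(i["rvec"],float))[0];t=np.array(i["tvec"],float);return R.T,-R.T@t
    s=s or sense();T=np.array(i["T_tool_cam"]);R=cv2.Rodrigues(np.array(s["tool_rot"],float))[0]
    return R@T[:3,:3],R@T[:3,3]+np.array(s["tool_pos"])
def ray(n,uv,s=None):
    k,d,i=K(n);p=cv2.undistortPoints(np.array([[uv]],float),k,d)[0,0]
    R,c=pose(n,s);v=R@np.array([*p,1]);return c,v/np.linalg.norm(v)
def onz(n,uv,z,s=None):
    c,v=ray(n,uv,s);return c+v*(z-c[2])/v[2]
def tri(a,b):
    (c1,v1),(c2,v2)=a,b
    A=np.stack([v1,-v2],1);t=np.linalg.lstsq(A,c2-c1,rcond=None)[0]
    p,q=c1+t[0]*v1,c2+t[1]*v2;return (p+q)/2,np.linalg.norm(p-q)
def proj(n,P,s=None):
    k,d,i=K(n);R,c=pose(n,s);Rw=R.T
    return cv2.projectPoints(np.array(P,float).reshape(-1,3),cv2.Rodrigues(Rw)[0],-Rw@c,k,d)[0].reshape(-1,2)
def save(n,f):
    im=camera(n);cv2.imwrite(f,im[:,:,::-1]);return im
E
python3 - <<'E'
from h import *
s=sense();print(s)
for n in("top","side","wrist"):
    save(n,f"pics/{n}0.png"); print(n,pose(n,s)[1].round(),pose(n,s)[0][:,2].round(2),K(n)[0][0,0])
a=cv2.imread("pics/top0.png");b=cv2.imread("pics/side0.png")
E
```

```text
pics
{'clock': 0.0, 'qpos': array([-1.43612693e+00,  1.59064835e-01,  1.59823945e+00, -9.26074848e-06,
        1.38618997e+00, -2.10083896e-01]), 'qd': array([-0.00095168,  0.00040313, -0.00062472, -0.00081654,  0.0010458 ,
        0.00041304]), 'tau': array([ 5.57323438e-04, -3.95993543e+01, -3.31435740e+01, -9.71635154e-05,
        8.56857427e-03, -2.65287227e-06]), 'tool_pos': array([ 194.23322555, -540.56242202,  230.30441448]), 'tool_rot': array([-3.09316105e+00, -5.38535983e-01, -9.82592997e-05]), 'contact_force': array([ 0.6846512 , -0.84993202, -0.24471074]), 'wrist_torque': array([-0.04826623, -0.00210724, -0.00733645]), 'gripper_force': 0.0, 'grip_width': 85.60407852374212}
top [ 200.  -83. 1692.] [ 0.21 -0.   -0.98] 503.8595799359726
side [ 183. 1136. 1241.] [ 0.22 -0.73 -0.65] 482.8508718918244
wrist [ 274. -512.  373.] [-0.31 -0.11 -0.95] 289.52498927540233
```

View pics/top0.png

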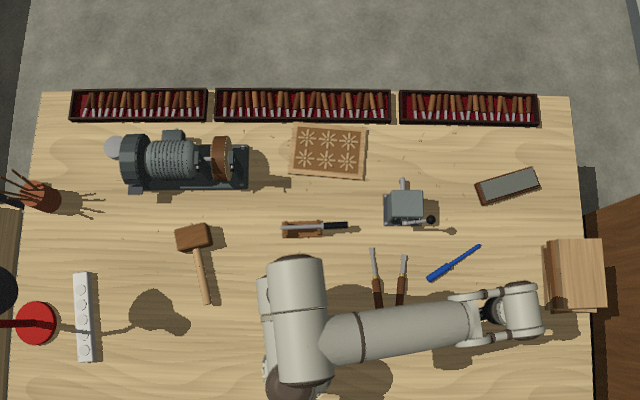

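View pics/side0.png

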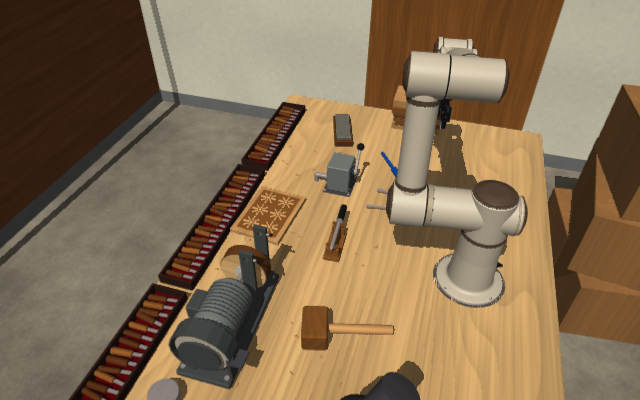

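View zooms.

```bash
python3 - <<'E'
import cv2,numpy as np
a=cv2.imread("pics/top0.png");b=cv2.imread("pics/side0.png")
z=lambda m,x,y,w,h,f:cv2.resize(m[y:y+h,x:x+w],None,fx=f,fy=f,interpolation=cv2.INTER_CUBIC)
cv2.imwrite("pics/c1.png",np.hstack([z(a,190,125,100,75,4),z(a,365,170,100,75,4)]))
c=np.vstack([np.hstack([z(a,190,125,100,75,4),z(a,365,170,100,75,4)]),np.hstack([z(b,225,215,80,60,5),z(b,310,130,80,60,5)])])
cv2.imwrite("pics/c1.png",c);print(c.shape)
c=np.hstack([z(a,275,210,80,40,5),z(b,310,195,66,33,6)[:,:396]][:1]+[cv2.resize(z(b,310,195,60,75,5),(200,250))[:200]])
cv2.imwrite("pics/c2.png",c)
E
```

```text
(600, 800, 3)
```

View pics/c1.png

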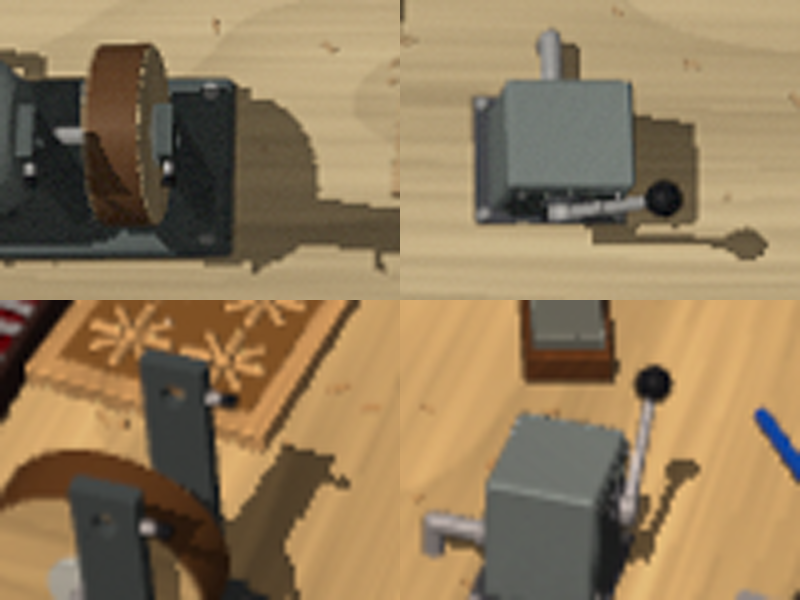

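View pics/c2.png

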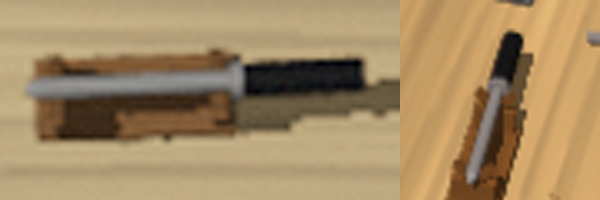

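```bash
python3 - <<'E'
from h import *
np.set_printoptions(precision=1,suppress=True)
o=onz("side",(259.4,233.7),215);i=onz("side",(245.6,259.4),215);print("holes +y faces",o,i)
print("arm tops",onz("top",(230.75,157.5),240),onz("top",(196.25,157.5),240))
print("ball",tri(ray("top",(430.75,219.5)),ray("side",(360.4,146.6))))
for n,u in(("grip",(335.6,225)),("collar",(322.4,225.6)),("tip",(280.4,227.6))):print(n,onz("top",u,60))
print(tri(ray("top",(335.6,225)),ray("side",(342.4,213))),tri(ray("top",(280.4,227.6)),ray("side",(331.3,249))))
# switch box top corners z=120
for u in((502,80),(633,80),(640,185),(505,188)):print(onz("top",(365+(u[0]-400)/4,170+u[1]/4),120))
s=sense();print(cv2.Rodrigues(s["tool_rot"])[0])
E
```

```text
holes +y faces [639.9 208.4 215. ] [638.4 314.8 215. ]
arm tops [640.1 201.  240. ] [639.2 306.5 240. ]
ball (array([ 472.5, -416. ,  151.1]), np.float64(1.7950460301524633))
grip [ 467.9 -120.8   60. ]
collar [465.3 -77.6  60. ]
tip [456.9  59.9  60. ]
(array([ 466. , -121. ,   57.6]), np.float64(4.500313397713003)) (array([456. ,  60.2,  56.1]), np.float64(3.0414760513207093))
[ 573.8 -295.1  120. ]
[ 575.3 -401.4  120. ]
[ 489.3 -404.5  120. ]
[ 485.7 -296.1  120. ]
[[ 0.9  0.3 -0. ]
 [ 0.3 -0.9  0. ]
 [ 0.  -0.  -1. ]]
```

```bash
python3 -m crank '0 2.8 0.6 0 0 0 7.0; 0 5.6 1.2 0 0 0 14; 0 8.4 1.8 0 0 0 21; 0 11.2 2.4 0 0 0 28; 0 14 3 0 0 0 35; 0 16.8 3.6 0 0 0 42; 0 19.6 4.2 0 0 0 49; 0 22.4 4.8 0 0 0 56; 0 25.2 5.4 0 0 0 63; 0 27.7 6 0 0 0 70.4; 0 27.7 6 0 0 0 70.4; 0 27.7 6 0 0 0 70.4' 40
python3 - <<'E'
from h import *
s=sense();save("wrist","pics/w1.png");print(s["tool_pos"],cv2.Rodrigues(s["tool_rot"])[0].round(3)[:,1],s["qpos"].round(2))
print(pose("wrist",s)[1],proj("wrist",[[472.5,-416,154],[469,-121,60]],s))
E
```

```text
clock: 1.15
tool_pos: [472.1, -480.4, 230.5]
tool_rot: [-2.216, -2.225, 0.0]
contact_force: [-0.8, 0.0, -0.2]
grip_width: 0.4
gripper_force: 0.0
[ 472.09632777 -480.35573627  230.54751276] [ 1.     0.004 -0.001] [-0.97  0.41  1.29 -0.    1.44 -0.98]
[ 472.83049349 -396.48460278  373.32850078] [[ 321.20610212  127.06356842]
 [ 318.91210503 -224.34476681]]
```

View pics/w1.png

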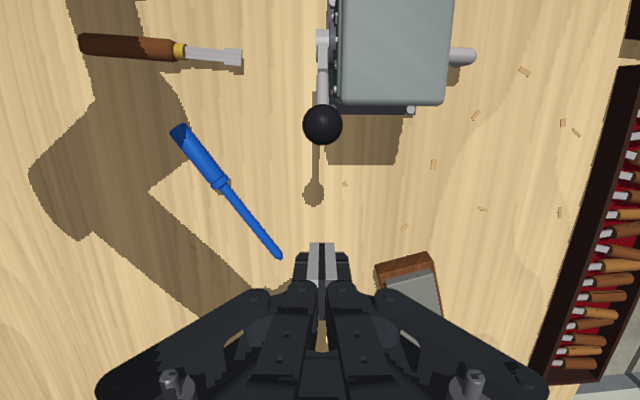

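The wrist picture shows the ball at (322,125), within 2 px of the prediction, with the closed fingertips in line with it at column 322. Push it next.

```bash
python3 -m crank '0 0 0 -4 0 0 0; 0 0 0 -8 0 0 0; 0 0 0 -9 0 0 0; 0 0 2 -9 0 0 0; 0 0 4 -9 0 0 0; 0 0 5 -9 0 0 0; 0 0 6 -9 0 0 0; 0 0 7 -9 0 0 0; 0 0 8 -9 0 0 0; 0 0 8.6 -9 0 0 0; 0 0 9 -9 0 0 0; 0 0 9 -9 0 0 0'
python3 - <<'E'
from h import *
s=sense();w=save("wrist","pics/w2.png");t=save("top","pics/t2.png")
print(proj("wrist",[[473,-351.6,180]],s),proj("top",[[473,-351.6,180]]))
for im,r in((w,(0,270)),(t[150:260,380:460],None)):
    m=(im.max(2)<45).astype(np.uint8)
    n,l,st,c=cv2.connectedComponentsWithStats(m)
    print([(st[i].tolist(),c[i].round(1).tolist()) for i in range(1,n) if st[i][4]>25])
E
```

```text
clock: 2.2
tool_pos: [470.9, -390.2, 141.1]
tool_rot: [-2.217, -2.223, -0.001]
contact_force: [0.0, 0.2, 0.2]
grip_width: 0.4
gripper_force: 0.0
[[324.6962885 221.5371573]] [[411.92583276 217.80407347]]
[([16, 49, 109, 28, 293], [74.7, 63.9]), ([337, 97, 9, 45, 202], [340.2, 118.7]), ([287, 177, 76, 103, 3643], [324.2, 218.6]), ([570, 239, 70, 161, 3747], [612.6, 335.3]), ([294, 279, 14, 3, 34], [300.6, 279.9]), ([335, 279, 16, 3, 37], [342.5, 279.9]), ([189, 288, 210, 112, 5022], [290.2, 362.4]), ([368, 296, 10, 16, 82], [373.5, 302.7]), ([267, 298, 4, 12, 34], [268.8, 303.7]), ([354, 333, 6, 5, 26], [356.5, 335.0]), ([399, 335, 22, 38, 407], [410.4, 352.5]), ([383, 351, 86, 49, 1297], [427.8, 380.5]), ([95, 354, 46, 46, 122], [113.9, 374.7]), ([360, 358, 9, 6, 31], [364.2, 361.0]), ([520, 364, 29, 36, 74], [539.1, 381.5]), ([173, 366, 12, 15, 102], [180.1, 372.1]), ([508, 369, 13, 3, 28], [514.4, 370.1]), ([122, 373, 7, 13, 44], [125.7, 379.9]), ([514, 373, 9, 13, 48], [517.6, 380.1]), ([483, 380, 9, 19, 43], [486.2, 389.5]), ([491, 390, 27, 10, 78], [504.9, 395.8]), ([300, 395, 23, 5, 115], [311.0, 397.0])]
[([38, 47, 21, 32, 155], [45.7, 69.5])]
```

The ball blob is at (324,218), as predicted for upright: the lever is at centre off at about 2 s. On to the bar.

```bash
python3 -m crank '0 0 -2.5 0 0 0 0; 0 0 -3 4 0 0 0; 0 0 -3 8 0 0 0; 0 0 -1 10.5 0 0 0; 0 0 3 10.5 0 0 0; 40 0 7 10.5 0 0 1; 40 0 11 10.5 0 0 2; 40 0 15 10.5 0 0 3.3; 40 0 18.5 9 0 0 3.3; 40 0 22 7 0 0 3.3; 40 0 22 7 0 0 3.3; 40 0 22 7 0 0 3.3'
python3 - <<'E'
from h import *
s=sense();save("wrist","pics/w3.png");print(s["tool_pos"],cv2.Rodrigues(s["tool_rot"])[0].round(3)[:,1])
print(proj("wrist",[[468,-121,60],[465.3,-75,60],[457,60,60]],s))
E
```

```text
clock: 3.3
tool_pos: [470.4, -169.3, 209.6]
tool_rot: [-2.148, -2.288, 0.001]
contact_force: [0.1, -1.2, 0.4]
grip_width: 33.8
gripper_force: 0.0
[ 470.3780003  -169.31713382  209.64891099] [ 0.998  0.063 -0.003]
[[321.65562271 136.87618043]
 [321.92380684  88.09473252]
 [322.39942736 -78.84635765]]
```

View pics/w3.png

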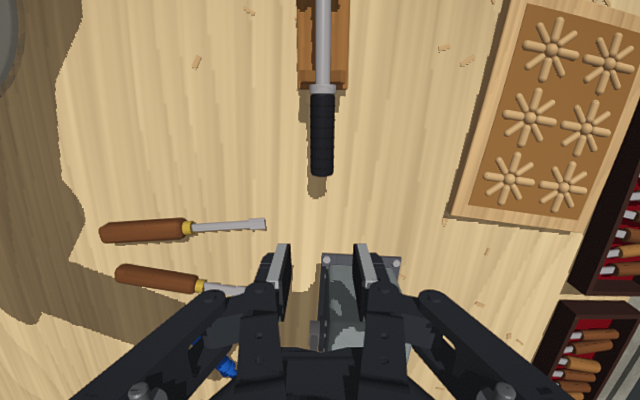

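The grip runs from (321,93) to (322,176), its middle at (321,134), in line with the fingers; that confirms (468,−120.5). Descend, grip and lift.

```bash
python3 -m crank '45 -0.2 2.5 0 0 0 0; 45 -0.2 4.9 -2 0 0 0; 45 -0.2 4.9 -6 0 0 0; 45 -0.2 4.9 -10 0 0 0; 45 -0.2 4.9 -14 0 0 0; 45 -0.2 4.9 -16.5 0 0 0; 45 -0.2 4.9 -16.9 0 0 0; 15 -0.2 4.9 -16.9 0 0 0; 0 -0.2 4.9 -16.9 0 0 0; 0 -0.2 4.9 -16.9 0 0 0; 0 -0.2 4.9 -16.9 0 0 0; 0 -0.2 4.9 -16.9 0 0 0' 100
python3 -m crank '0 0 0 0 0 0 0; 0 0 0 1 0 0 0; 0 0 0 3 0 0 0; 0 0 0 6 0 0 0; 0 0 0 10 0 0 0; 0 0 0 14 0 0 0; 0 0 0 17.5 0 0 0; 0 0 0 20 0 0 0; 0 0 0 20 0 0 0; 0 0 0 20 0 0 0'
python3 - <<'E'
from h import *
save("side","pics/s4.png");save("wrist","pics/w4.png");t=save("top","pics/t4.png")
a=cv2.imread("pics/side0.png")
s=cv2.imread("pics/s4.png")[90:290,230:430];w=cv2.imread("pics/w4.png")
cv2.imwrite("pics/c4.png",np.hstack([cv2.resize(s,(400,400),interpolation=2),w[:,120:520]]))
E
```

```text
clock: 4.35
tool_pos: [470.6, -123.4, 44.1]
tool_rot: [2.151, 2.285, 0.0]
contact_force: [-2.3, -1.9, 0.9]
grip_width: 21.0
gripper_force: 97.8
clock: 5.18
tool_pos: [470.5, -122.3, 244.7]
tool_rot: [2.15, 2.284, 0.003]
contact_force: [-0.1, 0.3, -2.0]
grip_width: 21.2
gripper_force: 97.8
```

View pics/c4.png

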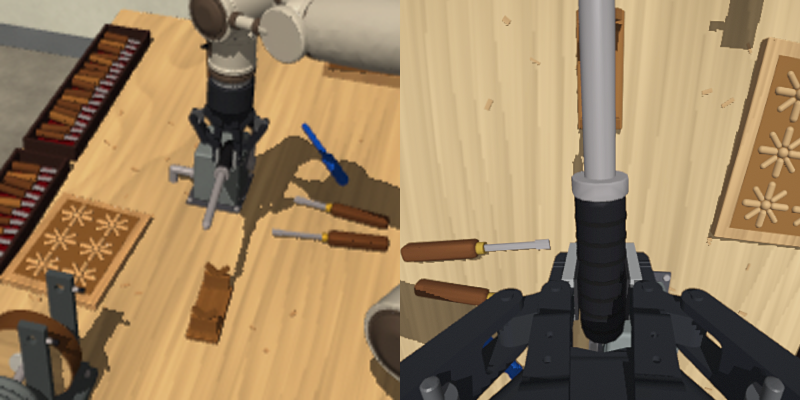

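```bash
python3 - <<'E'
from h import *
np.set_printoptions(precision=1,suppress=True)
s=sense();e=np.array([[469,-74,262],[459,61,262]])
for n,f in(("top","t4"),("side","s4"),("wrist","w4")):
    im=cv2.imread(f"pics/{f}.png");p=proj(n,e,s);print(n,p)
    hsv=cv2.cvtColor(im,cv2.COLOR_BGR2HSV);m=((hsv[...,1]<50)&(hsv[...,2]>110)).astype(np.uint8)
    k,l,st,c=cv2.connectedComponentsWithStats(m)
    for i in range(1,k):
        x,y,w,h,A=st[i]
        mid=p.mean(0)
        if A>20 and x-8<mid[0]<x+w+8 and y-8<mid[1]<y+h+8:
            ys,xs=np.nonzero(l==i);print(st[i].tolist())
            pts=np.stack([xs,ys],1).astype(np.float32);r=cv2.fitLine(pts,2,0,.01,.01).ravel();t=(pts-r[2:])@r[:2];print(r,r[2:]+r[:2]*t.min(),r[2:]+r[:2]*t.max())
            if n=="wrist":
                for v in(5,60,110,150):
                    q=np.nonzero(l[v]==i)[0];print(v,q.min(),q.max())
E
```

```text
top [[321.1 213.1]
 [274.3 215.9]]
[6, 0, 634, 208, 63111]
[  1.    0.  349.   57.4] [12.1 41.8] [644.6  71. ]
[302, 197, 12, 13, 84]
[  0.5  -0.8 307.9 203. ] [304.3 208.8] [311.5 197.3]
[196, 213, 145, 137, 5620]
[  0.6  -0.8 277.2 284.4] [227.7 351.4] [322.5 223. ]
side [[339.7 176. ]
 [331.5 202.7]]
[332, 174, 12, 30, 119]
[  0.3  -1.  337.  186.7] [332.3 203.1] [340.7 173.6]
wrist [[ 327.   187. ]
 [ 323.6 -201.2]]
[292, 0, 56, 202, 7057]
[  0.    1.  318.7 104.8] [316.8  -0.3] [320.3 201.1]
5 300 334
60 302 334
110 303 334
150 305 334
```

```bash
python3 - <<'E'
from h import *
np.set_printoptions(precision=2,suppress=True)
s=sense();print(s["tool_pos"],cv2.Rodrigues(s["tool_rot"])[0])
for z in(258,264):
    a,b=onz("wrist",(317.2,5),z,s),onz("wrist",(319.7,150),z,s);d=b-a
    print(z,a,b,"yaw",np.degrees(np.arctan2(a[1]-b[1],a[0]-b[0])),"collar",onz("wrist",(319.5,173),z,s))
c,v=ray("side",(332.3,203.1));
for y in (58,60,62,64):print(c+v*(y-c[1])/v[1])
E
```

```text
[ 468.43 -121.43  240.59] [[-0.06  1.   -0.  ]
 [ 1.    0.06  0.  ]
 [ 0.   -0.   -1.  ]]
258 [460.58  -3.14 258.  ] [464.85 -58.66 258.  ] yaw 94.3993380340564 collar [465.37 -68.91 258.  ]
264 [460.78  -4.8  264.  ] [464.84 -57.67 264.  ] yaw 94.39933803405644 collar [465.34 -67.42 264.  ]
[457.16  58.   258.16]
[456.65  60.   259.98]
[456.14  62.   261.81]
[455.63  64.   263.63]
```

```bash
python3 -m crank '0 2 1 0 0 0 -0.6; 0 4.5 2.5 0 0 0 -1.2; 0 7 4 0 0 0 -1.8; 0 9.5 5.5 0 0 0 -2.4; 0 12 7 -1 0 0 -3; 0 14.5 8.5 -2.5 0 0 -3.6; 0 16.5 9.7 -4 0 0 -3.6; 0 17.2 10.5 -4.5 0 0 -3.6; 0 17.2 10.5 -4.5 0 0 -3.6; 0 17.2 10.5 -4.5 0 0 -3.6; 0 17.2 10.5 -4.5 0 0 -3.6'
python3 - <<'E'
from h import *
save("side","pics/s5.png");save("top","pics/t5.png");s=sense();save("wrist","pics/w5.png");print(s)
s=cv2.imread("pics/s5.png")[195:285,215:315];w=cv2.imread("pics/w5.png");t=cv2.imread("pics/t5.png")[130:190,190:310]
cv2.imwrite("pics/c5.png",np.hstack([np.vstack([cv2.resize(s,(400,360),interpolation=2),cv2.resize(t,(400,200),interpolation=2)]),np.vstack([w[:,120:520],np.zeros((160,400,3),np.uint8)])]))
E
```

```text
clock: 6.25
tool_pos: [640.7, -17.8, 197.8]
tool_rot: [2.225, 2.218, -0.001]
contact_force: [0.1, 0.3, -1.0]
grip_width: 21.3
gripper_force: 98.1
{'clock': 6.35, 'qpos': array([-2.16147634e-01,  3.50181941e-01,  1.43351880e+00, -2.80687875e-04,
        1.35629856e+00, -2.12493752e-01]), 'qd': array([ 0.00012755, -0.00018583, -0.00424131,  0.00065821, -0.00147486,
        0.00189584]), 'tau': array([ 2.30397102e-01, -4.68851388e+01, -3.30941749e+01,  7.61917932e-02,
        1.94014236e-02, -3.54618198e-03]), 'tool_pos': array([641.12275271, -18.10569508, 198.58601252]), 'tool_rot': array([2.22437547e+00, 2.21639461e+00, 9.89905340e-04]), 'contact_force': array([-0.80532068,  0.75407039, -1.42114671]), 'wrist_torque': array([-0.00602739,  0.01167018,  0.03279044]), 'gripper_force': 98.09277892112732, 'grip_width': 21.065123194783627}
```

View pics/c5.png

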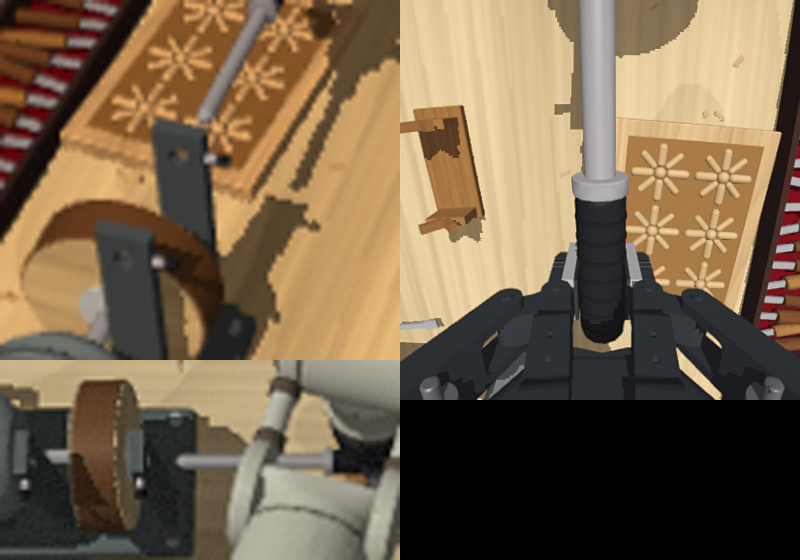

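```bash
python3 -m crank '0 0 0 3 0 0 0; 0 0 0 6 0 0 0; 0 0 2 7 0 0 0; 0 0 5 7 0 0 0; 0 0 8 7 0 0 0; 0 0 10 7 0 0 0; 0 0 11 7 0 0 0; 0 0 11 7 0 0 0; 0 0 11 7 0 0 0; 0 0 11 7 0 0 0'
python3 - <<'E'
from h import *
s=sense();save("wrist","pics/w6.png");print(s["tool_pos"],s["tool_rot"])
E
python3 -m crank '0 0 2 0 0 0 0; 0 0 5 0 0 0 0; 0 0 8 0 0 0 0; 0 0 10 0 0 0 0; 0 0 11 0 0 0 0; 0 0 11 0 0 0 0; 0 0 11 0 0 0 0; 0 0 11 0 0 0 0'
python3 - <<'E'
from h import *
s=sense();save("wrist","pics/w7.png");print(s["tool_pos"],s["tool_rot"])
a=cv2.imread("pics/w6.png")[:300,120:520];b=cv2.imread("pics/w7.png")[:300,120:520]
cv2.imwrite("pics/c6.png",np.hstack([a,b]))
E
```

```text
clock: 7.23
tool_pos: [641.4, 91.3, 267.5]
tool_rot: [2.225, 2.217, -0.001]
contact_force: [0.8, -0.4, -0.4]
grip_width: 21.3
gripper_force: 98.1
[641.40573375  91.3111774  267.45164909] [ 2.22537465e+00  2.21664704e+00 -6.13484133e-04]
clock: 7.95
tool_pos: [641.7, 201.1, 267.2]
tool_rot: [2.226, 2.216, -0.001]
contact_force: [0.4, -0.2, -1.9]
grip_width: 21.1
gripper_force: 98.1
[641.65815452 201.07495689 267.23545039] [ 2.22570766e+00  2.21643596e+00 -9.51750037e-04]
```

View pics/c6.png

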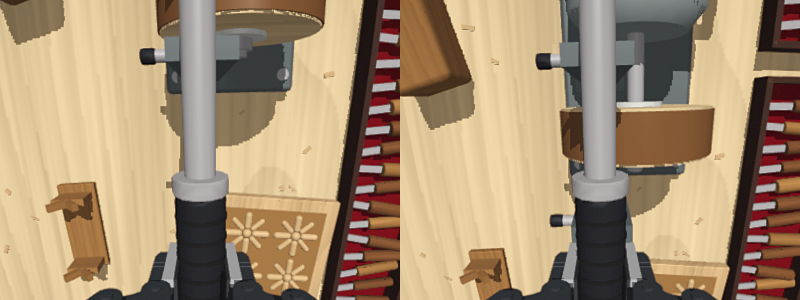

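```bash
python3 - <<'E'
from h import *
np.set_printoptions(precision=2,suppress=True)
for f in("w6","w7"):
    im=cv2.imread(f"pics/{f}.png").astype(int)
    for v in(42,48,54):
        r=im[v];print(f,v,[ (u,r[u].tolist()) for u in list(range(281,292,2))],[(u,r[u].tolist()) for u in range(348,366,2)])
        print([(u,r[u].sum()//3) for u in list(range(298,308))+list(range(330,340))])
    for u in(294,345):print(u,[(v,im[v,u].sum()//3) for v in range(30,66,2)])
E
```

```text
w6 42 [(281, [147, 193, 218]), (283, [149, 192, 216]), (285, [127, 125, 119]), (287, [126, 127, 119]), (289, [126, 126, 120]), (291, [127, 127, 121])] [(348, [129, 129, 123]), (350, [130, 129, 123]), (352, [129, 129, 122]), (354, [129, 129, 123]), (356, [130, 129, 123]), (358, [130, 130, 123]), (360, [100, 99, 101]), (362, [96, 95, 97]), (364, [92, 91, 94])]
[(298, np.int64(125)), (299, np.int64(95)), (300, np.int64(99)), (301, np.int64(123)), (302, np.int64(135)), (303, np.int64(142)), (304, np.int64(149)), (305, np.int64(153)), (306, np.int64(156)), (307, np.int64(161)), (330, np.int64(160)), (331, np.int64(156)), (332, np.int64(150)), (333, np.int64(141)), (334, np.int64(129)), (335, np.int64(119)), (336, np.int64(124)), (337, np.int64(126)), (338, np.int64(126)), (339, np.int64(126))]
w6 48 [(281, [150, 190, 214]), (283, [155, 193, 217]), (285, [124, 126, 120]), (287, [126, 125, 117]), (289, [126, 126, 118]), (291, [126, 125, 118])] [(348, [128, 127, 120]), (350, [128, 128, 120]), (352, [128, 128, 121]), (354, [128, 128, 120]), (356, [129, 128, 121]), (358, [125, 124, 117]), (360
[... 4494 characters left out ...]
int64(56)), (36, np.int64(55)), (38, np.int64(56)), (40, np.int64(53)), (42, np.int64(109)), (44, np.int64(123)), (46, np.int64(121)), (48, np.int64(122)), (50, np.int64(121)), (52, np.int64(121)), (54, np.int64(121)), (56, np.int64(120)), (58, np.int64(119)), (60, np.int64(119)), (62, np.int64(118)), (64, np.int64(120))]
345 [(30, np.int64(66)), (32, np.int64(68)), (34, np.int64(66)), (36, np.int64(66)), (38, np.int64(65)), (40, np.int64(82)), (42, np.int64(128)), (44, np.int64(126)), (46, np.int64(125)), (48, np.int64(124)), (50, np.int64(123)), (52, np.int64(123)), (54, np.int64(123)), (56, np.int64(122)), (58, np.int64(122)), (60, np.int64(121)), (62, np.int64(121)), (64, np.int64(125))]
```

```bash
python3 - <<'E'
from h import *
np.set_printoptions(precision=2,suppress=True)
im=cv2.imread("pics/w7.png").astype(int);print([(u,im[48,u].tolist()) for u in range(268,282)],[(v,im[v,345].sum()//3) for v in range(60,78,2)])
s=sense()
for f,y,A in(("w6",91.3,(284.3,359.2,48)),("w7",201.3,(278.8,353.6,54))):
    S={"tool_pos":[641.5,y,267.3],"tool_rot":s["tool_rot"]}
    a,b=[onz("wrist",(u,A[2]),240,S) for u in A[:2]];print(f,"arm",a,b,(a+b)/2)
    g=cv2.imread(f"pics/{f}.png").astype(int).sum(2)//3
    for v in(5,48,100,150):
        bl=onz("wrist",(299.6 if v!=9 else 0,v),285,S)
    for v in(3,30,54,100,150):
        r=g[v];u0=298+int(np.argmax(np.diff(r[298:312])));print(v,r[294:308],r[328:340])
E
```

```text
[(268, [141, 185, 210]), (269, [142, 184, 209]), (270, [138, 182, 207]), (271, [139, 182, 208]), (272, [145, 189, 214]), (273, [150, 195, 220]), (274, [152, 197, 222]), (275, [150, 194, 220]), (276, [148, 193, 219]), (277, [145, 191, 216]), (278, [142, 185, 210]), (279, [132, 160, 178]), (280, [122, 123, 118]), (281, [122, 121, 114])] [(60, np.int64(121)), (62, np.int64(121)), (64, np.int64(125)), (66, np.int64(38)), (68, np.int64(43)), (70, np.int64(41)), (72, np.int64(41)), (74, np.int64(50)), (76, np.int64(54))]
w6 arm [623.01 201.73 240.  ] [663.02 201.59 240.  ] [643.02 201.66 240.  ]
3 [ 72  71  72  72  89 111 124 134 141 147 151 155 158 161] [164 161 157 152 146 137 127 109  90  90  94  94]
30 [ 91  91  91  90  90  96 113 127 138 144 149 154 157 161] [166 163 159 155 149 142 131 112  92  95  99 101]
54 [121 121 122 122 122  87  94 118 132 141 148 152 158 160] [167 165 162 157 151 142 131 118 122 123 122 122]
100 [103 103 104 105 105 105 102  97 112 128 138 146 152 158] [170 168 164 160 154 146 135 119 111 113 114 115]
150 [187 187 187 188 192 196 116  98 100  91 115 132 142 150] [172 170 166 162 157 147 133 134 207 206 204 204]
w7 arm [619.94 308.79 240.  ] [660.1  308.61 240.  ] [640.02 308.7  240.  ]
3 [104 105 107 107 104 107 122 133 140 146 150 155 157 160] [163 160 156 151 145 136 124 118 125 125 125 125]
30 [ 56  55  54  52  54  87 114 128 137 144 149 153 157 160] [165 162 158 154 148 140 130 108  66  66  65  66]
54 [121 121 122 123  88  60  96 119 130 140 147 151 156 160] [166 164 161 156 150 141 130 117 121 122 122 122]
100 [118  77  61  54  54  54  52  62 110 128 137 145 152 157] [169 167 164 158 154 145 136 116  55  48  47  49]
150 [ 71  72  72  73  75  75  47  45  62  66 117 133 143 149] [170 169 165 161 156 148 138 120  90  87  91  91]
```

```bash
python3 - <<'E'
from h import *
np.set_printoptions(precision=2,suppress=True)
s=sense();S={"tool_pos":[641.5,91.3,267.3],"tool_rot":s["tool_rot"]}
print("tooly",cv2.Rodrigues(s["tool_rot"])[0])
# silhouette planes: normal of the two edge planes -> axis: mean of unit normals
P=[]
vs=[3,30,54,100,150];L=[298.2,299.5,300,301.5,303.6];R=[335.2,335.2,335.2,335.4,335.2]
def pl(us):
    c=ray("wrist",(320,200),S)[0];V=np.array([ray("wrist",(u,v),S)[1] for u,v in zip(us,vs)])
    n=np.linalg.svd(V)[2][-1];return c,n*np.sign(n[0])
c,n1=pl(L);_,n2=pl(R);d=np.cross(n1,n2);d/=np.linalg.norm(d);d*=np.sign(d[1])
m=(n1+n2);m/=np.linalg.norm(m);half=np.arccos(n1@n2)/2
w=np.cross(m,d);w*=-np.sign(w[2]);q=c+w*7/np.sin(half)
print("dir",d,"yaw",np.degrees(np.arctan2(d[1],d[0])),"pitch",np.degrees(np.arcsin(d[2])))
for y in(91.3,139,274):print(q+d*(y-q[1])/d[1])
E
```

```text
tooly [[ 0.  1. -0.]
 [ 1. -0. -0.]
 [-0. -0. -1.]]
dir [-0.01  1.    0.04] yaw 90.68106318676459 pitch 2.1359432308926016
[642.53  91.3  279.99]
[641.96 139.   281.77]
[640.36 274.   286.81]
```

```bash
python3 -m crank '0 0 -4 0 0 0 0; 0 0.1 -8 0 0 0 0; 0 0.3 -12 0 0 0 0.3; 0 0.5 -16 0 0 0 0.6; 0 0.6 -20 0 0 0 0.9; 0 0.67 -22 0 0 0 0.9; 0 0.67 -22 0 0 0 0.9; 0 0.67 -22 0 0 0 0.9; 0 0.67 -22 0 0 0 0.9'
python3 - <<'E'
from h import *
np.set_printoptions(precision=2,suppress=True)
z=[]
save("side","pics/s8.png");save("top","pics/t8.png");print(sense()["tool_pos"])
e=[[649,30,285],[644,165,285],[644,165,279],[644,165,291]]
for n,f in(("top","t8"),("side","s8")):
    p=proj(n,e);print(n,p);x,y=p[1].astype(int)
    im=cv2.imread(f"pics/{f}.png");c=im[y-22:y+23,x-22:x+23];z.append(cv2.resize(c,(360,360),interpolation=cv2.INTER_NEAREST));print(x-22,y-22)
cv2.imwrite("pics/c8.png",np.hstack(z))
E
```

```text
clock: 8.75
tool_pos: [647.9, -17.3, 267.3]
tool_rot: [-2.207, -2.235, -0.001]
contact_force: [-0.3, 0.9, -0.9]
grip_width: 20.9
gripper_force: 98.1
[647.94 -16.22 267.35]
top [[286.32 150.63]
 [240.29 151.83]
 [240.61 152.45]
 [239.96 151.21]]
218 129
side [[276.5  179.16]
 [261.97 206.71]
 [262.11 208.21]
 [261.83 205.19]]
239 184
```

View pics/c8.png

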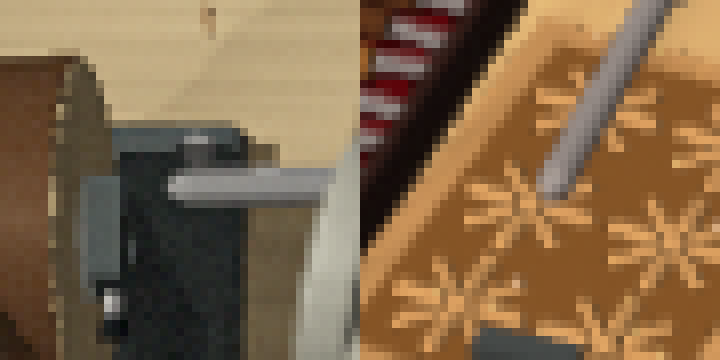

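```bash
python3 - <<'E'
from h import *
np.set_printoptions(precision=2,suppress=True)
print(tri(ray("top",(238.7,151.75)),ray("side",(262.,208.2))))
print([tri(ray("top",(u,151.75)),ray("side",(262.,v)))[0] for u in(238.2,239.2) for v in(207.7,208.7)])
# outer/inner arm top in top view vs wrist-derived: bias check
print(proj("top",[[643,201.7,240],[640,308.7,240]]),proj("side",[[643,207.7,215],[640,314.7,215],[643,207.7,240]]))
# axis point in side at image (275,183.5): on vertical plane of bar
c,v=ray("side",(275.,183.5));n=np.array([1,.028,0]);t=(n@(np.array([644.1,165,0])-c))/(n@v);print(c+v*t)
c,v=ray("side",(262.,208.2));t=(n@(np.array([644.1,165,0])-c))/(n@v);print(c+v*t)
E
```

```text
(array([643.33, 169.68, 283.83]), np.float64(2.4046565875311208))
[array([642.55, 170.65, 286.78]), array([643.11, 171.18, 283.35]), array([643.55, 168.18, 284.31]), array([644.11, 168.7 , 280.86])]
[[230.57 156.57]
 [195.56 157.25]] [[258.52 233.33]
 [245.1  259.25]
 [257.9  227.34]]
[647.37  48.14 281.81]
[644.08 165.56 279.51]
```

```bash
python3 -m crank '0 0 0 -3.5 0 0 0; 0 0 0 -6.5 0 0 0; 0 0 0 -6.9 0 0 0; 0 0 0 -6.9 0 0 0; 0 -0.03 1 -6.9 0 0 0; 0 -0.06 2 -6.9 0 0 0; 0 -0.08 2.8 -6.9 0 0 0; 0 -0.1 3.6 -6.9 0 0 0; 0 -0.13 4.4 -6.9 0 0 0; 0 -0.14 5 -6.9 0 0 0; 0 -0.14 5 -6.9 0 0 0'
python3 - <<'E'
from h import *
s=sense();print(s["tool_pos"],s["contact_force"],s["wrist_torque"]);save("top","pics/t9.png");save("side","pics/s9.png")
c=[cv2.imread("pics/t9.png")[130:190,190:290],cv2.imread("pics/s9.png")[205:265,215:315]]
cv2.imwrite("pics/c9.png",np.hstack([cv2.resize(x,(400,240),interpolation=2) for x in c]))
E
```

```text
clock: 9.77
tool_pos: [646.6, 34.6, 198.6]
tool_rot: [-2.205, -2.238, -0.001]
contact_force: [-0.5, 0.6, -1.5]
grip_width: 21.1
gripper_force: 98.1
[646.63179418  34.58425845 198.59079299] [-0.51894085  0.60150723 -1.54038382] [-0.06501101  0.00921036  0.03410123]
```

```bash
python3 -m crank '0 -0.03 1.2 0 0 0 0; 0 -0.07 2.4 0 0 0 0; 0 -0.1 3.6 0 0 0 0; 0 -0.13 4.8 0 0 0 0; 0 -0.17 6 0 0 0 0; 0 -0.19 6.8 0 0 0 0; 0 -0.21 7.4 0 0 0 0; 0 -0.22 8 0 0 0 0; 0 -0.22 8 0 0 0 0'
python3 -c "
from h import *
s=sense();print(s['tool_pos'],s['contact_force'],s['wrist_torque'])"
```

```text
clock: 10.62
tool_pos: [644.3, 114.0, 198.3]
tool_rot: [-2.205, -2.237, -0.0]
contact_force: [0.6, 0.4, -1.1]
grip_width: 21.6
gripper_force: 98.1
[644.33188671 114.04808302 198.26101816] [ 0.59961568  0.36548541 -1.14898177] [-0.11365341 -0.00756254  0.01572265]
```

```bash
python3 -m crank '0 -0.02 0.5 0 0 0 0; 0 -0.03 1 0 0 0 0; 0 -0.04 1.5 0 0 0 0; 0 -0.06 2 0 0 0 0; 0 -0.06 2 0 0 0 0'
python3 -c "
from h import *
s=sense();print(s['contact_force'],s['wrist_torque']);w=save('wrist','pics/w10.png');print(w[60:200:6,312].sum(1)//3, w[60:200:6,352].sum(1)//3)"
```

```text
clock: 11.03
tool_pos: [643.7, 133.8, 198.3]
tool_rot: [-2.206, -2.237, -0.0]
contact_force: [0.2, 1.0, -0.7]
grip_width: 21.1
gripper_force: 98.1
[ 0.20092179  0.97788682 -0.66415805] [-0.108237    0.05044532  0.03133163]
[171 171 171 171 171 170 170 170 169 168 168 135 110 109 108 109 107 108
  95  95  85 170 174 175] [ 97 109  90 124  92  89  90  56  56  55  84  84 110 109 109 109 108 109
 113 112 112 110 200 197]
```

```bash
python3 -m crank '0 -0.02 0.5 0 0 0 0; 0 -0.03 0.9 0 0 0 0; 0 -0.03 1.1 0 0 0 0; 0 -0.03 1.1 0 0 0 0'
python3 -m crank '0 0 0.1 0 0 0 0; 0 0 0.2 0 0 0 0; 0 0 0.2 0 0 0 0'
python3 -c "
from h import *
s=sense();print(s['contact_force'],s['wrist_torque'])"
```

```text
clock: 11.42
tool_pos: [643.5, 143.9, 198.3]
tool_rot: [2.206, 2.236, -0.001]
contact_force: [0.6, -0.5, -0.4]
grip_width: 21.2
gripper_force: 98.1
clock: 11.67
tool_pos: [643.5, 144.0, 198.4]
tool_rot: [2.206, 2.234, -0.005]
contact_force: [-2.5, -7.2, 0.4]
grip_width: 21.4
gripper_force: 98.2
[-2.53908235 -7.1539971   0.41267267] [-1.12011897  0.19939396 -0.00164562]
```

```bash
python3 -m crank '0 0 0.1 0 0 0 0; 0 0 0.2 0 0 0 0; 0 0 0.2 0 0 0 0'
python3 - <<'E'
from h import *
s=sense();print(s["tool_pos"],s['contact_force']);w=save("wrist","pics/w11.png")
p=proj("wrist",[[643.5,195.7,228],[643.5,195.7,240]],s);print(p)
g=w.sum(2)//3
for u in(308,318,328):print(u,[(v,int(g[v,u])) for v in range(150,206,2)])
E
```

```text
clock: 11.92
tool_pos: [643.5, 144.0, 198.5]
tool_rot: [2.206, 2.232, -0.009]
contact_force: [-2.0, -12.2, 1.9]
grip_width: 21.1
gripper_force: 98.3
[643.46899247 144.03265762 198.48631552] [ -2.02916262 -12.18313365   1.87146023]
[[320.62977962 183.46378701]
 [320.49337734 192.75435696]]
308 [(150, 158), (152, 106), (154, 83), (156, 84), (158, 83), (160, 91), (162, 109), (164, 108), (166, 107), (168, 110), (170, 108), (172, 107), (174, 108), (176, 109), (178, 108), (180, 107), (182, 108), (184, 107), (186, 107), (188, 107), (190, 107), (192, 107), (194, 94), (196, 96), (198, 97), (200, 89), (202, 21), (204, 23)]
318 [(150, 185), (152, 152), (154, 80), (156, 85), (158, 84), (160, 92), (162, 108), (164, 107), (166, 107), (168, 107), (170, 109), (172, 108), (174, 108), (176, 108), (178, 107), (180, 108), (182, 107), (184, 107), (186, 107), (188, 107), (190, 106), (192, 106), (194, 98), (196, 97), (198, 96), (200, 98), (202, 43), (204, 50)]
328 [(150, 175), (152, 111), (154, 82), (156, 84), (158, 83), (160, 92), (162, 108), (164, 109), (166, 108), (168, 108), (170, 108), (172, 107), (174, 107), (176, 108), (178, 107), (180, 107), (182, 107), (184, 107), (186, 107), (188, 108), (190, 107), (192, 106), (194, 97), (196, 96), (198, 95), (200, 98), (202, 25), (204, 23)]
```

```bash
python3 -m crank '0 0 -0.2 0 0 0 0; 0 0 -0.2 0 0 0 0; 20 0 -0.2 0 0 0 0; 35 0 -0.2 0 0 0 0; 50 0 -0.2 0 0 0 0; 50 0 -0.2 0 0 0 0; 50 0 -0.2 0 0 0 0; 50 0 -0.2 0 0 0 0; 50 0 -0.2 3 0 0 0; 50 0 -0.2 7 0 0 0; 50 0 -0.2 10 0 0 0; 50 0 -0.2 10 0 0 0'
python3 - <<'E'
from h import *
s=sense();print(s["tool_pos"],s['contact_force']);w=save("wrist","pics/w12.png")
p=proj("wrist",[[643.5,195.7,228],[643.5,195.7,240],[643.5,187.7,228],[645,147.7,227],[645,107.7,227]],s);print(p)
g=w.sum(2)//3
for u in(314,324):print(u,[(v,int(g[v,u])) for v in range(120,270,3)])
for v in(int(p[3,1]),int(p[3,1])-20):print(v,[(u,int(g[v,u])) for u in range(285,360,3)])
E
```

```text
clock: 12.97
tool_pos: [646.7, 146.3, 307.6]
tool_rot: [2.2, 2.23, 0.017]
contact_force: [-0.2, -0.3, 1.6]
grip_width: 42.7
gripper_force: 0.0
[646.65844974 146.32824347 307.61138289] [-0.22126727 -0.28760058  1.6319351 ]
[[315.51744362 146.57224744]
 [315.4299512  149.1303685 ]
 [315.43238961 156.90115124]
 [316.87845419 204.91380472]
 [316.45217176 248.13483543]]
314 [(120, 185), (123, 185), (126, 185), (129, 181), (132, 91), (135, 109), (138, 108), (141, 108), (144, 108), (147, 109), (150, 96), (153, 98), (156, 74), (159, 41), (162, 43), (165, 42), (168, 41), (171, 38), (174, 43), (177, 41), (180, 43), (183, 38), (186, 41), (189, 42), (192, 42), (195, 38), (198, 42), (201, 42), (204, 39), (207, 40), (210, 42), (213, 42), (216, 34), (219, 43), (222, 41), (225, 43), (228, 36), (231, 42), (234, 41), (237, 36), (240, 40), (243, 41), (246, 175), (249, 200), (252, 200), (255, 201), (258, 200), (261, 196), (264, 196), (267, 198)]
324 [(120, 42), (123, 81), (126, 81), (129, 76), (132, 98), (135, 110), (138, 109), (141, 109), (144, 108), (147, 108), (150, 92), (153, 92), (156, 45), (159, 2
[... 299 characters left out ...]
, (243, 45), (246, 181), (249, 176), (252, 176), (255, 179), (258, 186), (261, 189), (264, 191), (267, 192)]
204 [(285, 196), (288, 199), (291, 191), (294, 112), (297, 104), (300, 103), (303, 22), (306, 32), (309, 36), (312, 37), (315, 40), (318, 37), (321, 34), (324, 31), (327, 25), (330, 214), (333, 209), (336, 207), (339, 201), (342, 204), (345, 203), (348, 202), (351, 200), (354, 196), (357, 203)]
184 [(285, 197), (288, 195), (291, 187), (294, 188), (297, 112), (300, 103), (303, 27), (306, 36), (309, 38), (312, 39), (315, 41), (318, 41), (321, 41), (324, 38), (327, 29), (330, 213), (333, 209), (336, 207), (339, 201), (342, 199), (345, 203), (348, 202), (351, 202), (354, 195), (357, 200)]
```

```bash
python3 -m crank '0 0 -3 0 0 0 0; 0 0 -6 0 0 0 0; 0 0.1 -6.5 0 0 0 0; 0 0.1 -6.5 0 0 0 0; 0 0.1 -6.5 -3 0 0 0; 0 0.1 -6.5 -6 0 0 0; 0 0.1 -6.5 -8.8 0 0 0; 0 0.1 -6.5 -8.8 0 0 0; 0 0.1 -6.2 -8.8 0 0 0; 0 0.1 -5.9 -8.8 0 0 0; 0 0.1 -5.6 -8.8 0 0 0; 0 0.1 -5.6 -8.8 0 0 0'
```

```text
clock: 14.02
tool_pos: [645.8, 90.9, 213.0]
tool_rot: [2.204, 2.235, 0.005]
contact_force: [0.9, 0.7, -0.6]
grip_width: -0.2
gripper_force: 0.0
```

```bash
python3 -m crank '0 0 0 -0.6 0 0 0; 0 0 0.3 -0.6 0 0 0; 0 0 0.5 -0.6 0 0 0; 0 0 0.6 -0.6 0 0 0; 0 0 0.6 -0.6 0 0 0'
python3 -m crank '0 0 0.1 0 0 0 0; 0 0 0.2 0 0 0 0; 0 0 0.2 0 0 0 0'
python3 -m crank '0 0 0.1 0 0 0 0; 0 0 0.2 0 0 0 0; 0 0 0.2 0 0 0 0'
```

```text
clock: 14.43
tool_pos: [644.5, 96.1, 204.4]
tool_rot: [-2.207, -2.236, -0.0]
contact_force: [1.1, -0.1, 0.2]
grip_width: -0.2
gripper_force: 0.0
clock: 14.68
tool_pos: [644.6, 96.5, 204.4]
tool_rot: [2.206, 2.234, -0.003]
contact_force: [-0.5, -5.1, 1.0]
grip_width: 0.1
gripper_force: 2.3
clock: 14.93
tool_pos: [644.6, 96.6, 204.4]
tool_rot: [2.205, 2.232, -0.007]
contact_force: [-1.0, -11.3, 1.1]
grip_width: -0.1
gripper_force: 5.3
```

```bash
python3 -m crank '0 0 -1.5 0 0 0 0; 0 0 -2.5 2 0 0 0; 0 0 -2.5 5 0 0 0; 0 -1 -6 5 0 0 0; 0 -2.2 -9.7 5 0 0 0; 0 -3.4 -13.4 5 0 0 0; 0 -4.6 -17.1 5 0 0 0; 0 -5.8 -20.8 5 0 0 0; 0 -7 -24.5 5 0 0 0; 0 -8.2 -28.2 5 0 0 0; 0 -9.4 -31.9 5 0 0 0; 0 -10.6 -35.6 5 0 0 0'
python3 -m crank '0 -1.5 -3.6 0 0 0 0; 0 -3 -7.2 0 0 0 0; 0 -4.5 -10.8 0 0 0 0; 0 -6 -14 0 0 0 0; 0 -6.6 -15 0 0 0 0; 0 -6.6 -15 0 0 0 0; 0 -6.6 -15 0 0 0 0'
```

```text
clock: 15.93
tool_pos: [537.6, -258.0, 254.5]
tool_rot: [2.207, 2.236, 0.002]
contact_force: [0.7, 0.5, -0.1]
grip_width: 0.1
gripper_force: 0.0
clock: 16.52
tool_pos: [472.4, -406.2, 254.2]
tool_rot: [-2.208, -2.234, -0.002]
contact_force: [0.9, 0.8, -0.4]
grip_width: -0.1
gripper_force: 0.0
```

```bash
python3 -m crank '0 0 0 -4 0 0 0; 0 0 0 -8 0 0 0; 0 0 0 -11.4 0 0 0; 0 0 0 -11.4 0 0 0; 0 0 1.5 -11.4 0 0 0; 0 0 3 -11.4 0 0 0; 0 0 4.2 -11.4 0 0 0; 0 0 5.4 -11.4 0 0 0; 0 0 6.6 -11.4 0 0 0; 0 0 7.8 -11.4 0 0 0; 0 0 8.9 -11.4 0 0 0; 0 0 8.9 -11.4 0 0 0'
python3 -m crank '0 0 0 0 0 0 0; 0 0 -2 0 0 0 0; 0 0 -5 0 0 0 0; 0 0 -8 2 0 0 0; 0 0 -9 5 0 0 0; 0 0 -9 9 0 0 0; 0 0 -9 12 0 0 0; 0 0 -9 12 0 0 0'
python3 - <<'E'
from h import *
s=sense();w=save("wrist","pics/w13.png");t=save("top","pics/t13.png");sd=save("side","pics/s13.png")
P=[[473,-287.5,156],[473,-351.6,180]]
for n,im in(("wrist",w),("top",t),("side",sd)):
    p=proj(n,P,s);m=((im.max(2)<50)).astype(np.uint8);k,l,st,c=cv2.connectedComponentsWithStats(m)
    print(n,p.round(1).tolist(),[(st[i].tolist(),c[i].round(1).tolist()) for i in range(1,k) if st[i][4]>12 and np.hypot(*(c[i]-p[0]))<60])
E
```

```text
clock: 17.52
tool_pos: [472.9, -314.4, 140.7]
tool_rot: [-2.204, -2.237, -0.002]
contact_force: [-0.0, -0.0, -0.2]
grip_width: 0.0
gripper_force: 0.0
clock: 18.18
tool_pos: [474.6, -410.9, 269.2]
tool_rot: [2.198, 2.225, -0.003]
contact_force: [0.5, -0.4, 0.7]
grip_width: -0.0
gripper_force: 0.0
wrist [[319.0, 46.3], [318.2, 130.8]] [([302, 20, 35, 40, 1040], [318.7, 39.8]), ([325, 83, 6, 20, 63], [328.3, 92.9])]
top [[390.1, 218.9], [411.9, 217.8]] [([434, 186, 23, 43, 277], [441.5, 211.9]), ([384, 215, 9, 7, 37], [387.4, 217.8])]
side [[352.3, 164.3], [356.7, 149.5]] [([349, 161, 8, 31, 131], [351.8, 175.0])]
```

```bash
python3 - <<'E'
from h import *
t=cv2.imread("pics/t13.png");p=proj("top",[[643.2,191.7,215],[644.5,147.7,215],[645.6,107.7,215]]);print(p)
v=int(round(p[1,1]));print([(u,int(t[v,u].sum()//3)) for u in range(222,272,2)])
from station import job_done
print(job_done(),sense()["clock"])
E
```

```text
[[235.24866285 158.92680494]
 [249.5342487  158.64951002]
 [262.55631257 158.4301502 ]]
[(222, 150), (224, 151), (226, 153), (228, 156), (230, 85), (232, 91), (234, 81), (236, 53), (238, 34), (240, 33), (242, 37), (244, 35), (246, 36), (248, 34), (250, 36), (252, 32), (254, 28), (256, 28), (258, 32), (260, 28), (262, 23), (264, 88), (266, 80), (268, 168), (270, 165)]
the job is handed in; nothing more can be done
the job is handed in; nothing more can be done
```

The changeover is done and handed in at about 18 s: the lever was brought to centre off and left there over 6 s before threading, the bar is through both arms with its collar hard against the outer arm, and the lever is thrown to honing with the arm clear.

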